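Hang a sample carrier on the photo rail and slide it to the mark

TASK

Take the white jewellery sample carrier (yellow tab) out of its wooden stand, hook it over the rail at the blue band and let go of it. Then slide it along the rail, without lifting it off, until its hook is centred on the orange band, and leave it hanging there. Do not push along or unhook the grey carrier that already hangs on the rail.

Things in the scene. Friction and masses are not known exactly. Their poses are not given: they have to be found in the camera images.
- carrier: Loose rigid carrier, 0.14 kg, upright in the stand's slot at the start: a white board 6 (x) x 80 (y) x 80 mm (z) with three rings on its -x face, an aluminium hook above it and a yellow grip tab on top. Origin: centre of the board's underside. A crank at height 74 to 80 mm runs from the board to x = -20; a stem at x = -17 to -12 rises from it to the hook's roof.
- carrier_hook (a point): Centre line of the hook, 118 mm above the carrier's origin: the rail's centre lies here when it hangs. Hook 18 mm wide (y), 24 mm inside (x); roof an inverted V (inside apex 8 mm above this point, outside top 15 mm). A lip at x = 12 to 17 ends 10 mm below this point; the board's top is 38 mm below: the mouth between, 28 mm high, opens to +x, so the rail enters there and then rises into the roof.
- carrier_tab (a point): Point on the yellow grip tab, 154 mm above the carrier's origin. The tab is 10 mm thick (x) and 16 mm wide (y), from about 133 to 168 mm above the origin.
- stand: Fixed wooden block 60 x 110 x 36 mm (x, y, z) with a slot along y that holds the carrier's board, 8 mm wide, 30 mm deep, its floor 6 mm above the table. Origin: centre of its underside.
- rail_mid (a point): Middle of the horizontal round polished steel rail, on its centre line, 200 mm above the table. The rail is 12 mm in diameter and 500 mm long, along this frame's y axis, with a 16 mm post at each end (y = -250 and 250) on a foot 120 x 50 x 10 mm. x points across the rail, away from the robot.
- blue_band: Blue painted band, 40 mm long, on the rail (not raised): the loading place, near one end or the other. Origin: its centre, on the rail's centre line; y along the rail.
- orange_band: Orange painted band, 40 mm long, on the rail near its middle (not raised): the mark. Origin: its centre, on the rail's centre line; y along the rail.
- other_carrier: A second loose carrier of the same shape and size, with a grey board and a black tab, hanging on the rail near the end away from the blue band. Origin: centre of its board's underside.
There are look-alikes about, which are no part of the job. Leave any purple look-alike of the carrier alone.

How it is judged:
On the way, in this order (a step that is already met when the one before it is completed fails the run):
1. the carrier hangs on the rail by its hook at the blue band (within 40 mm of the band's centre), let go (x of carrier_hook in the frame of rail_mid between -0.006 and 0.006 m and z of carrier_hook in the frame of rail_mid between -0.005 and 0.005 m and angle between carrier's own z axis and vertical below 0.2 rad and contact force between carrier and the fingers below 0.05 N and contact force between carrier and the arm below 0.05 N and horizontal distance between carrier_hook and blue_band below 0.04 m), for 0.2 s.
2. the carrier, still hanging, has come to the orange band (hook within 15 mm of the band's centre) (x of carrier_hook in the frame of rail_mid between -0.006 and 0.006 m and z of carrier_hook in the frame of rail_mid between -0.005 and 0.005 m and angle between carrier's own z axis and vertical below 0.2 rad and horizontal distance between carrier_hook and orange_band below 0.015 m), for 0.2 s.
At the end, for the whole second after the job is handed in: The white carrier hangs seated on the rail by its hook (hook line within 6 mm across and 5 mm in height of the rail's centre line, carrier within 0.2 rad of upright), its hook within 15 mm of the orange band's centre, at rest and released; the grey carrier is within 30 mm of where it hung (all of step 2 and contact force between carrier and the fingers below 0.05 N and contact force between carrier and the arm below 0.05 N and linear speed of carrier below 0.03 m/s and distance of other_carrier from where it was at the start of the episode below 0.03 m); the robot touches nothing.
It fails at once if the white carrier is lifted off or hooked onto the rail away from the blue band (its hook over the rail, 10 to 40 mm too high, more than 60 mm from the blue band's centre) (x of carrier_hook in the frame of rail_mid between -0.015 and 0.015 m and y of carrier_hook in the frame of rail_mid between -0.25 and 0.25 m and z of carrier_hook in the frame of rail_mid between 0.01 and 0.04 m and horizontal distance between carrier_hook and blue_band above 0.06 m).
It fails at once if the grey carrier is moved by more than 30 mm (distance of other_carrier from where it was at the start of the episode above 0.03 m).
It also fails if it takes over 58 s, if anything falls off the work surface, if the arm or the gripper's body presses on something with over 40 N, if the wrist force passes 120 N, or if a joint passes its speed limit or range.

ROBOT

A 6-joint arm with a two-finger parallel gripper is mounted at the origin on the work surface. World frame = base frame: x ahead of the robot, y to its left, z up, the work surface at z = 0. Lengths are in m, angles in rad, forces in N, time in s.
With the tool pointing down it reaches from about 0.35 to 0.875 m from the base axis. Payload 4.2 kg.
Tool frame: the origin (TCP) lies at the very end of the fingers, on their centre line; the grasp point (between the pads) lies 19 mm behind it; z points along the fingers, y is the line along which they close (so a half turn about z gives the same grasp; the last joint's range is limited). The gripper opens to 87 mm and grips with 3 to 60 N. Pads are 19 mm wide; open, the fingers measure 117 mm over their backs; the gripper's body (75 mm by 190 mm) begins 51 mm behind the grasp point.
Start: joints at [-0.904, 0.385, 0.008, 0, -1.194, -0.259], TCP at [0.248, -0.574, 0.223] pointing down, gripper open.
Joint ranges: [-3.14, 3.14], [-1.21, 2.06], [-1.07, 1.41], [-3.16, 2.05], [-2.99, -0.16], [-3.1, 3.1]. Speed limits (rad/s): [2.79, 2.79, 3.14, 3.14, 3.14, 3.14].

INTERFACE

Orientations are given as a unit quaternion [w, x, y, z].
In Python, from bench import r, camera, sign_off gives the robot as it stands.
- The arm moves only by the tool apply_moves, never from a script. Its argument "motion" is a list of rows, each an object of numbers: "ax", "ay", "az": the turn, a rotation vector about the tool's x, y, z in units of 90 degrees (1.0 is 90 degrees); "x", "y", "z": the shift along the tool's x, y, z in units of 1000 mm (1.0 is 1000 mm); "jaw": the opening, from 0 (shut) to 1 (fully open). A call has 1 to 10 rows; each row is the pose to reach, as a shift and turn from the pose commanded when the call began, along the tool's axes at that moment; what a row does not reach only later rows make up. A row lasts 1/12 s, in which the tool goes at most 41.7 mm and 7.16 degrees, less where a joint would pass 70% of its speed; a pose out of reach is approached as far as the arm can. A call with a number of a shift or a turn outside -1 to 1 is refused whole. A call with a gripper value outside its range is refused whole. The fingers move at their own pace and stop on an object; the grip force is fixed at half the most. Time passes only in rows, so rows that repeat a pose let the fingers close. It gives the time, the measured TCP pose, the force, the opening and the grip force at its end, in the units of the state.
- r.read_state(): the state, without advancing time (a new reading comes with each control period).
- camera(name): name is "scene" or "side" or "wrist"; returns a dict with "img" (480x640x3 uint8, blue, green, red), "camera_matrix" (3x3 intrinsics, pixels), "R" (3x3) and "t" (3): a world point X has camera coordinates R X + t; the wrist camera has in their place "hand_eye" (4x4, takes a point from camera to tool coordinates, whose origin is the TCP and whose axes are the flange's). Camera axes: x right, y down, z forward; pixel columns grow to the right and rows downward; lengths in m; the calibration is good to about 2 mm. A picture is of the moment at which its call begins: read the wrist's pose just before it. There is no depth.
- sign_off(): hands the job in; it is judged then, once.
The state is a dict: "time_s": time; "joints": joint angles; "joint_velocities": joint speeds; "joint_efforts": joint torques, N m; "ee_pos": TCP position; "tool_rot": TCP orientation; "wrist_force": force on the tool from outside, world axes, zero at the start; "moment": the same for the moment, N m; "gripper_width": opening from 0.0 (shut) to 1.0 (fully open); "grasp_force": force on a finger pad.
Only numpy, scipy, OpenCV 4.12 (cv2) and the standard library are available. Lean on these libraries where they do the work, as an engineer would, in place of code of your own. Each camera call takes 0.05 s, during which the arm holds its last target. There are 200 camera calls.

## Working session

There is one attempt and no reset: what is moved stays moved. The work goes in short steps, Python scripts to look and compute and a tool call to move; the robot and the scene stay as the last step left them, time stands still between calls to the robot, and variables do not carry over. Pictures are saved under pics/ and viewed, at most 10 in all, crops included, and the job is handed in when it is done.

Besides the shell and the picture viewer there is one more tool, called after "Request:" as a command line: name --argument value ..., lists and objects as JSON in quotes. apply_moves: Moves the arm, as the interface text tells. Shifts and turns lie within -1 to 1; 1 stands for 1000 mm of shift or 90 degrees of turn. Its arguments: {"type":"object","properties":{"motion":{"type":"array"}},"required":["motion"]}

```bash
mkdir -p pics; python3 - <<'E'
from bench import r,camera
import cv2,numpy as np,pickle
s=r.read_state(); print(s)
d={}
for n in("scene","side","wrist"):
    c=camera(n); d[n]=c; cv2.imwrite(f"pics/{n}0.png",c["img"])
    print(n,{k:np.round(v,3).tolist() for k,v in c.items() if k!="img"})
pickle.dump(d,open("d0.pkl","wb"))
E
```

```text
{'time_s': 0.0, 'joints': array([-9.04385987e-01,  3.85575760e-01,  6.62264950e-03, -4.78834688e-04,
       -1.19402709e+00, -2.58599809e-01]), 'joint_velocities': array([ 0.00048895,  0.00044046,  0.00065047,  0.00123451,  0.00098208,
       -0.00102027]), 'joint_efforts': array([-7.60881339e-04, -3.90659988e+01,  1.87408125e+01,  4.22001198e+00,
        1.10484267e-02, -2.23793527e-04]), 'ee_pos': array([ 0.24764305, -0.57318092,  0.22144978]), 'tool_rot': array([-2.88063629e-04, -2.02408600e-01,  9.79300524e-01,  1.07650399e-03]), 'wrist_force': array([-0.67357293,  0.37793263, -0.45008505]), 'moment': array([-0.01190923,  0.00274914, -0.01152158]), 'grasp_force': 0.0, 'gripper_width': 1.0031559228469584}
scene {'camera_matrix': [[486.542, 0.0, 317.464], [0.0, 486.542, 240.14], [0.0, 0.0, 1.0]], 'R': [[0.292, 0.956, -0.012], [0.573, -0.185, -0.798], [-0.766, 0.226, -0.602]], 't': [-0.145, -0.188, 1.315]}
side {'camera_matrix': [[474.394, 0.0, 317.519], [0.0, 474.394, 239.898], [0.0, 0.0, 1.0]], 'R': [[0.991, -0.132, -0.005], [-0.102, -0.742, -0.663], [0.084, 0.658, -0.749]], 't': [-0.481, 0.159, 0.771]}
wrist {'camera_matrix': [[401.124, 0.0, 318.764], [0.0, 401.124, 234.896], [0.0, 0.0, 1.0]], 'hand_eye': [[-0.001, -0.96, -0.28, 0.077], [1.0, -0.0, -0.001, 0.001], [0.0, -0.28, 0.96, -0.162], [0.0, 0.0, 0.0, 1.0]]}
```

View pics/scene0.png

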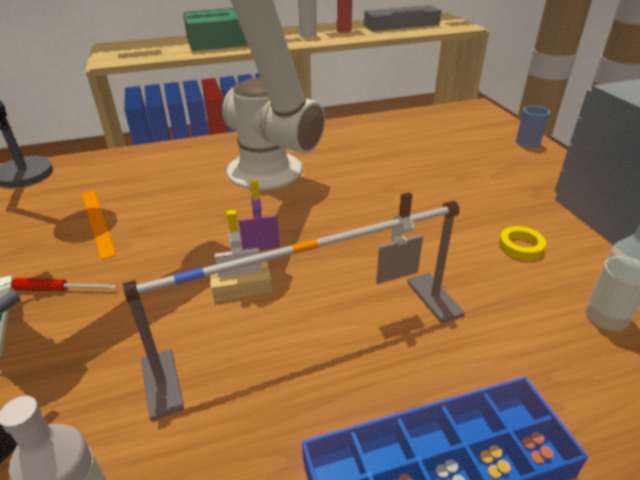

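View pics/side0.png

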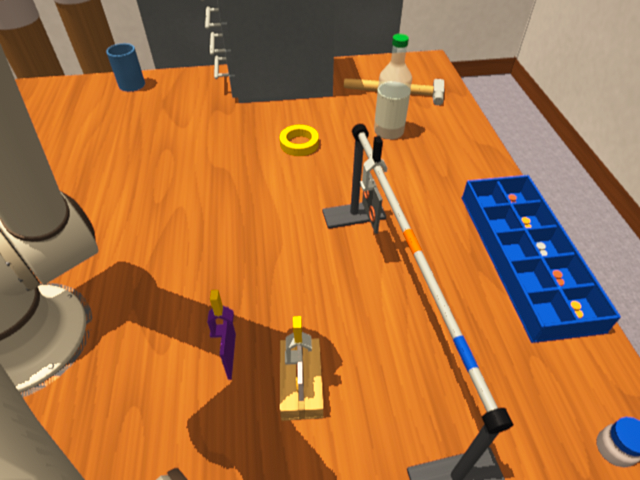

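Scene image: the white carrier, with its tab at about (232,220), stands in the wooden block at (240,285). The purple look-alike's tab is at (255,190). The blue band is at (188,275), the orange band at (304,245) and the grey carrier at (400,255).
Side image: white tab (297,323), stand (301,375), purple look-alike (222,335), blue band (467,353), orange band (411,241). The pale one in the wooden stand fits the description. I'll confirm it in a crop and triangulate.

```bash
cat > h.py <<'E'
import cv2,numpy as np
def P(c): return np.asarray(c["camera_matrix"])@np.c_[c["R"],c["t"]]
def tri(a,pa,b,pb):
    X=cv2.triangulatePoints(P(a),P(b),np.float64(pa).reshape(2,1),np.float64(pb).reshape(2,1)).ravel(); X=X[:3]/X[3]
    e=[np.linalg.norm(proj(c,X)-p) for c,p in((a,pa),(b,pb))]
    return X,np.round(e,1)
def proj(c,X):
    x=P(c)@np.r_[X,1]; return x[:2]/x[2]
def plane(c,p,z):
    K,R,t=(np.asarray(c[k]) for k in("camera_matrix","R","t"))
    d=R.T@np.linalg.solve(K,[*p,1]); o=-R.T@t
    return o+d*(z-o[2])/d[2]
def blobs(img,lo,hi,amin=25,roi=None):
    m=cv2.inRange(cv2.cvtColor(img,cv2.COLOR_BGR2HSV),np.array(lo),np.array(hi))
    if roi: k=np.zeros_like(m);x0,y0,x1,y1=roi;k[y0:y1,x0:x1]=255;m&=k
    n,L,s,c=cv2.connectedComponentsWithStats(m)
    return [(s[i].tolist(),c[i].round(1).tolist()) for i in range(1,n) if s[i][4]>=amin],L
E
python3 - <<'E'
import pickle,cv2,numpy as np
from h import *
d=pickle.load(open("d0.pkl","rb"));A,B=d["scene"],d["side"]
for n,c,roi in(("scene",A,(120,170,470,320)),("side",B,(180,120,520,440))):
    for k,lo,hi in(("yel",(22,170,120),(34,255,255)),("blue",(105,150,80),(125,255,255)),("orange",(8,210,215),(17,255,255)),("white",(0,0,150),(179,45,255)),("black",(0,0,0),(179,255,40))):
        print(n,k,blobs(c["img"],lo,hi,25,roi)[0])
a=cv2.resize(A["img"][170:310,190:310],None,fx=4,fy=4,interpolation=cv2.INTER_CUBIC)[:560,:400]
b=cv2.resize(B["img"][300:440,260:350],None,fx=4,fy=4,interpolation=cv2.INTER_CUBIC)
cv2.imwrite("pics/crop.png",np.hstack([a,b]))
E
```

```text
scene yel [([251, 180, 8, 18, 117], [254.4, 188.9]), ([226, 210, 12, 21, 172], [231.9, 219.5])]
scene blue []
scene orange []
scene white [([228, 170, 19, 15, 101], [236.2, 177.8]), ([410, 207, 38, 21, 158], [426.8, 214.0]), ([319, 219, 81, 24, 327], [358.9, 230.9]), ([202, 247, 89, 26, 471], [245.3, 259.2]), ([215, 252, 18, 5, 48], [223.5, 254.2]), ([137, 276, 38, 14, 184], [155.4, 282.6])]
scene black []
side yel [([279, 124, 40, 31, 798], [298.7, 139.3]), ([210, 291, 12, 24, 180], [215.7, 302.4]), ([293, 316, 8, 27, 163], [296.7, 326.9])]
side blue [([463, 176, 57, 141, 4238], [498.3, 227.3]), ([454, 336, 23, 34, 354], [464.7, 352.2])]
side orange [([180, 120, 10, 8, 26], [184.6, 122.9]), ([203, 120, 43, 94, 1017], [227.5, 150.2]), ([256, 120, 11, 23, 105], [261.4, 129.2]), ([271, 120, 7, 10, 27], [273.2, 124.3]), ([311, 120, 10, 6, 34], [316.0, 122.0]), ([338, 120, 10, 8, 32], [342.9, 123.4]), ([348, 120, 5, 12, 25], [349.9, 125.5]), ([360, 120, 14, 27, 91], [368.8, 129.8]), ([443, 120, 27, 36, 136], [452.7, 135.3]), ([455, 120, 62, 49, 622], [482.7, 138.0]), ([329, 122, 9, 22, 4
[... 4580 characters left out ...]
]), ([459, 416, 16, 22, 88], [466.4, 425.6]), ([321, 419, 9, 21, 56], [326.0, 429.6]), ([304, 420, 9, 20, 56], [308.4, 430.9]), ([180, 423, 10, 17, 42], [184.4, 432.1]), ([340, 425, 9, 10, 35], [343.6, 430.1]), ([313, 427, 6, 13, 34], [315.5, 433.4]), ([371, 430, 6, 10, 31], [374.0, 434.3])]
side white [([489, 120, 31, 48, 765], [509.1, 135.9]), ([360, 134, 15, 37, 193], [367.3, 153.2]), ([375, 166, 34, 64, 398], [391.4, 198.2]), ([415, 252, 46, 86, 683], [437.4, 294.7]), ([298, 362, 4, 21, 82], [299.5, 372.2]), ([469, 368, 27, 43, 371], [482.4, 388.5])]
side black [([353, 125, 15, 89, 359], [358.1, 160.3]), ([373, 137, 9, 25, 168], [377.0, 149.0]), ([482, 409, 31, 31, 505], [495.9, 422.7])]
```

View pics/crop.png

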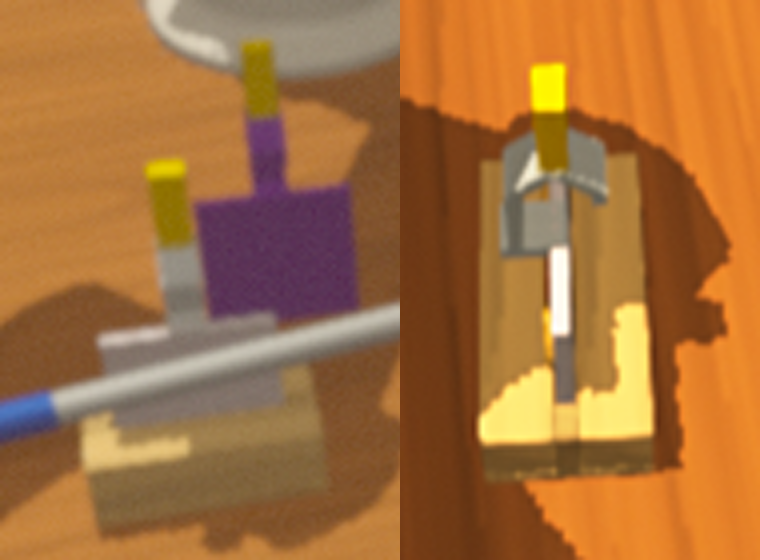

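The crop confirms it: the pale board with a yellow tab stands in the wooden slot, with its crank and hook offset to -x (left in the side view) and the mouth towards the rail. The purple one is the look-alike. Next come the rail line, the bands and the stand's yaw.

```bash
python3 - <<'E'
import pickle
from h import *
d=pickle.load(open("d0.pkl","rb"));A,B=d["scene"],d["side"]
X,e=tri(A,(231.9,219.5),B,(296.7,326.9));print("tab",X.round(4),e)
X,e=tri(A,(254.4,188.9),B,(215.7,302.4));print("purple tab",X.round(4),e)
# rail axis from white blobs, per camera onto z=.2
for n,c,roi in(("scene",A,[(410,207,448,228),(319,219,400,243),(137,276,175,290)]),("side",B,[(360,134,375,171),(415,252,461,338),(469,368,496,411)])):
    hsv=cv2.cvtColor(c["img"],cv2.COLOR_BGR2HSV);m=cv2.inRange(hsv,np.array((0,0,110)),np.array((179,60,255)))
    pts=[]
    for x0,y0,x1,y1 in roi:
        ys,xs=np.nonzero(m[y0:y1,x0:x1]);pts+=list(zip(xs+x0,ys+y0))
    W=np.array([plane(c,p,.2) for p in pts])
    vx,vy,cx,cy=cv2.fitLine(W[:,:2].astype(np.float32),cv2.DIST_HUBER,0,1e-4,1e-4).ravel()
    if vy<0:vx,vy=-vx,-vy
    print(n,"rail dir",vx,vy,"pt",cx,cy,"yaw deg",np.degrees(np.arctan2(-vx,vy)))
    cls=[]
    for s in np.arange(-.32,.32,.001):
        p=proj(c,[cx+vx*s,cy+vy*s,.2]);q=cv2.getRectSubPix(c["img"],(1,1),tuple(map(float,p)))
        h,S,V=cv2.cvtColor(q,cv2.COLOR_BGR2HSV)[0,0]
        k='B' if 100<h<128 and S>100 else 'O' if h<22 and S>120 else 'w' if S<70 and V>80 else 'k' if V<70 else '.'
        cls.append((k,s))
    i=0
    while i<len(cls):
        j=i
        while j+1<len(cls) and cls[j+1][0]==cls[i][0]:j+=1
        if j-i>3:
            s0,s1=cls[i][1],cls[j][1];m_=(s0+s1)/2
            print(cls[i][0],round(s0,3),round(s1,3),"mid",np.round([cx+vx*m_,cy+vy*m_],4))
        i=j+1
# stand top edges in side: left/right top-edge pixels from crop (4x, offset 260,300; crop x-400)
for nm,p in dict(tl=(480,162),tr=(634,154),br=(650,437),bl=(480,440)).items():
    print(nm,plane(B,((p[0]-400)/4+260,p[1]/4+300),.036).round(4))
print("tip slot",plane(B,((565-400)/4+260,400/4+300),.086-.0).round(4))
E
```

```text
tab [ 0.4414 -0.1373  0.1584] [0.2 0.2]
purple tab [ 0.3376 -0.0786  0.1495] [0.3 0.4]
scene rail dir -0.08750506 0.9961641 pt 0.60402054 -0.051999737 yaw deg 5.0200906
O -0.32 -0.254 mid [ 0.6291 -0.3379]
. -0.253 -0.249 mid [ 0.626 -0.302]
. -0.246 -0.24 mid [ 0.6253 -0.2941]
w -0.239 -0.189 mid [ 0.6227 -0.2652]
B -0.188 -0.151 mid [ 0.6189 -0.2208]
w -0.149 -0.019 mid [ 0.6114 -0.1357]
O -0.017 0.022 mid [ 0.6038 -0.0495]
w 0.024 0.252 mid [0.5919 0.0855]
O 0.255 0.319 mid [0.5789 0.2339]
side rail dir -0.09198598 0.9957603 pt 0.60758424 -0.056680784 yaw deg 5.277869
O -0.32 -0.252 mid [ 0.6339 -0.3415]
k -0.251 -0.232 mid [ 0.6298 -0.2972]
w -0.231 -0.183 mid [ 0.6266 -0.2628]
B -0.182 -0.144 mid [ 0.6226 -0.219 ]
w -0.142 -0.014 mid [ 0.6148 -0.1344]
O -0.012 0.028 mid [ 0.6068 -0.0487]
w 0.031 0.257 mid [0.5943 0.0867]
k 0.258 0.277 mid [0.583  0.2097]
O 0.278 0.319 mid [0.5801 0.2406]
tl [ 0.4166 -0.083   0.036 ]
tr [ 0.4754 -0.0876  0.036 ]
br [ 0.4661 -0.1973  0.036 ]
bl [ 0.408  -0.1905  0.036 ]
tip slot [ 0.4377 -0.2015  0.086 ]
```

The tab is at (0.441, -0.137) and z agrees with the expected 0.157. The stand's yaw is -4.7° and the rail's is +5.2°. The bands are at blue (0.621, -0.220) and orange (0.605, -0.049). I'll go above the tab with the jaws closing along the carrier's y.

Request:
apply_moves --motion '[{"x": -0.35,"y": 0.324,"z": -0.028,"az": 0.311,"jaw": 1},{"x": -0.35,"y": 0.324,"z": -0.028,"az": 0.311,"jaw": 1},{"x": -0.35,"y": 0.324,"z": -0.028,"az": 0.311,"jaw": 1},{"x": -0.35,"y": 0.324,"z": -0.028,"az": 0.311,"jaw": 1},{"x": -0.35,"y": 0.324,"z": -0.028,"az": 0.311,"jaw": 1},{"x": -0.35,"y": 0.324,"z": -0.028,"az": 0.311,"jaw": 0.7},{"x": -0.35,"y": 0.324,"z": -0.028,"az": 0.311,"jaw": 0.7},{"x": -0.35,"y": 0.324,"z": -0.028,"az": 0.311,"jaw": 0.7},{"x": -0.35,"y": 0.324,"z": -0.028,"az": 0.311,"jaw": 0.7},{"x": -0.35,"y": 0.324,"z": -0.028,"az": 0.311,"jaw": 0.7}]'

```text
validation failed for argument at $.mo...
```

```bash
cat >> h.py <<'E'
from scipy.spatial.transform import Rotation as Ro
def rot(s): return Ro.from_quat(np.roll(s["tool_rot"],-1))
def delta(s,pos,yaw):
    "shift (m, tool axes) and turn (units) from the measured pose to a tool-down pose; yaw deg = angle of tool y from world y"
    R=rot(s); g=np.radians(yaw); y=[-np.sin(g),np.cos(g),0]; z=[0,0,-1]
    T=Ro.from_matrix(np.c_[np.cross(y,z),y,z])
    return R.inv().apply(np.array(pos)-s["ee_pos"]).round(4),((R.inv()*T).as_rotvec()/(np.pi/2)).round(4)
def wplane(c,s,p,z):
    H=np.asarray(c["hand_eye"]); R=rot(s).as_matrix()
    d=R@H[:3,:3]@np.linalg.solve(c["camera_matrix"],[*p,1]); o=R@H[:3,3]+s["ee_pos"]
    return o+d*(z-o[2])/d[2]
E
python3 - <<'E'
from bench import r
from h import *
s=r.read_state();print(s["time_s"],s["ee_pos"],s["gripper_width"],delta(s,(.441,-.137,.25),-4.7))
E
```

```text
0.15 [ 0.24769896 -0.57332707  0.22170247] 0.9973058225942575 (array([-0.3505,  0.324 , -0.0278]), array([ 0.001 , -0.0004,  0.3118]))
```

The call was refused, so I'll retry with all the fields filled in.

Request:
apply_moves --motion '[{"ax": 0.0,"ay": 0.0,"az": 0.311,"x": -0.35,"y": 0.324,"z": -0.028,"jaw": 1.0},{"ax": 0.0,"ay": 0.0,"az": 0.311,"x": -0.35,"y": 0.324,"z": -0.028,"jaw": 1.0},{"ax": 0.0,"ay": 0.0,"az": 0.311,"x": -0.35,"y": 0.324,"z": -0.028,"jaw": 1.0},{"ax": 0.0,"ay": 0.0,"az": 0.311,"x": -0.35,"y": 0.324,"z": -0.028,"jaw": 1.0},{"ax": 0.0,"ay": 0.0,"az": 0.311,"x": -0.35,"y": 0.324,"z": -0.028,"jaw": 1.0},{"ax": 0.0,"ay": 0.0,"az": 0.311,"x": -0.35,"y": 0.324,"z": -0.028,"jaw": 0.7},{"ax": 0.0,"ay": 0.0,"az": 0.311,"x": -0.35,"y": 0.324,"z": -0.028,"jaw": 0.7},{"ax": 0.0,"ay": 0.0,"az": 0.311,"x": -0.35,"y": 0.324,"z": -0.028,"jaw": 0.7},{"ax": 0.0,"ay": 0.0,"az": 0.311,"x": -0.35,"y": 0.324,"z": -0.028,"jaw": 0.7},{"ax": 0.0,"ay": 0.0,"az": 0.311,"x": -0.35,"y": 0.324,"z": -0.028,"jaw": 0.7}]'

```text
time_s: 0.98
ee_pos: [0.4121, -0.2007, 0.2466]
tool_rot: [0.0, 0.04, 0.999, 0.0]
wrist_force: [1.3, -0.8, -0.1]
gripper_width: 0.737
grasp_force: 0.0
```

```bash
python3 - <<'E'
from bench import r
from h import *
s=r.read_state();print(s["time_s"],s["ee_pos"],s["gripper_width"],delta(s,(.441,-.137,.25),-4.7))
E
```

```text
0.9833 [ 0.41206511 -0.20069412  0.24656228] 0.7366368063756342 (array([-0.0237,  0.0658, -0.0034]), array([0.0001, 0.0001, 0.0007]))
```

Request:
apply_moves --motion '[{"ax": 0.0,"ay": 0.0,"az": 0.0,"x": -0.022,"y": 0.058,"z": -0.003,"jaw": 0.6},{"ax": 0.0,"ay": 0.0,"az": 0.0,"x": -0.022,"y": 0.058,"z": -0.003,"jaw": 0.6},{"ax": 0.0,"ay": 0.0,"az": 0.0,"x": -0.022,"y": 0.058,"z": -0.003,"jaw": 0.6},{"ax": 0.0,"ay": 0.0,"az": 0.0,"x": -0.022,"y": 0.058,"z": -0.003,"jaw": 0.6},{"ax": 0.0,"ay": 0.0,"az": 0.0,"x": -0.022,"y": 0.058,"z": -0.003,"jaw": 0.6},{"ax": 0.0,"ay": 0.0,"az": 0.0,"x": -0.022,"y": 0.058,"z": -0.003,"jaw": 0.6}]'

```text
time_s: 1.48
ee_pos: [0.438, -0.1474, 0.2491]
tool_rot: [-0.0, 0.041, 0.999, -0.0]
wrist_force: [1.1, -0.2, 0.1]
gripper_width: 0.603
grasp_force: 0.0
```

```bash
python3 - <<'E'
from bench import r,camera
from h import *
s=r.read_state();c=camera("wrist");print(s["time_s"],s["ee_pos"],s["gripper_width"])
b,_=blobs(c["img"],(22,150,80),(34,255,255),60);print(b)
for st,ce in b: print(wplane(c,s,ce,.17),wplane(c,s,ce,.15))
cv2.imwrite("pics/wrist1.png",c["img"])
E
```

```text
1.4833 [ 0.43796678 -0.14739351  0.24913921] 0.6026945739724443
[]
```

View pics/wrist1.png

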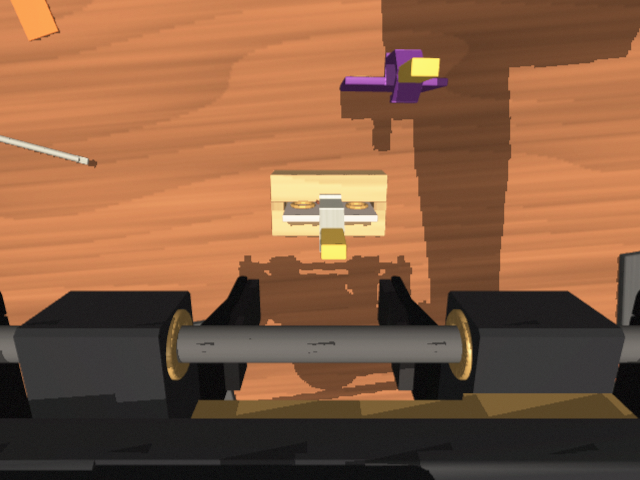

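The wrist view shows the tab's top face at about (333,252), between the fingers at (248,290) and (390,290). The stand's edges lie parallel to the image rows, so the yaw is right. I'll cast the top face onto z = 0.174.

```bash
python3 - <<'E'
from bench import r,camera
from h import *
s=r.read_state();c=camera("wrist")
b,_=blobs(c["img"],(24,80,215),(36,255,255),60,(300,220,370,270));print(b)
p=b[0][0];t=wplane(c,s,(p[0]+p[2]/2-.5,p[1]+p[3]/2-.5),.174);print(t)
for u in((271,202),(386,202),(271,172),(386,172)): print(wplane(c,s,u,.036).round(4))
print(s["ee_pos"],delta(s,(*t[:2],.145),-4.7))
E
```

```text
[([322, 245, 24, 14, 336], [333.5, 251.5])]
[ 0.44184874 -0.13799158  0.174     ]
[ 0.4341 -0.1923  0.036 ]
[ 0.4431 -0.0831  0.036 ]
[ 0.4058 -0.189   0.036 ]
[ 0.4147 -0.0821  0.036 ]
[ 0.43800027 -0.14751709  0.24919291] (array([-0.0031,  0.0098,  0.1042]), array([-0.    , -0.0004, -0.0003]))
```

Request:
apply_moves --motion '[{"ax": 0.0,"ay": 0.0,"az": 0.0,"x": -0.003,"y": 0.01,"z": 0.0,"jaw": 0.6},{"ax": 0.0,"ay": 0.0,"az": 0.0,"x": -0.003,"y": 0.01,"z": 0.02,"jaw": 0.6},{"ax": 0.0,"ay": 0.0,"az": 0.0,"x": -0.003,"y": 0.01,"z": 0.04,"jaw": 0.6},{"ax": 0.0,"ay": 0.0,"az": 0.0,"x": -0.003,"y": 0.01,"z": 0.06,"jaw": 0.6},{"ax": 0.0,"ay": 0.0,"az": 0.0,"x": -0.003,"y": 0.01,"z": 0.08,"jaw": 0.6},{"ax": 0.0,"ay": 0.0,"az": 0.0,"x": -0.003,"y": 0.01,"z": 0.095,"jaw": 0.6},{"ax": 0.0,"ay": 0.0,"az": 0.0,"x": -0.003,"y": 0.01,"z": 0.104,"jaw": 0.6},{"ax": 0.0,"ay": 0.0,"az": 0.0,"x": -0.003,"y": 0.01,"z": 0.104,"jaw": 0.6},{"ax": 0.0,"ay": 0.0,"az": 0.0,"x": -0.003,"y": 0.01,"z": 0.104,"jaw": 0.6}]'

```text
time_s: 2.33
ee_pos: [0.4427, -0.1371, 0.1456]
tool_rot: [-0.0, 0.04, 0.999, -0.0]
wrist_force: [0.1, -0.5, 1.0]
gripper_width: 0.597
grasp_force: 0.0
```

Request:
apply_moves --motion '[{"ax": 0.0,"ay": 0.0,"az": 0.0,"x": 0.0,"y": 0.0,"z": 0.0,"jaw": 0.3},{"ax": 0.0,"ay": 0.0,"az": 0.0,"x": 0.0,"y": 0.0,"z": 0.0,"jaw": 0.0},{"ax": 0.0,"ay": 0.0,"az": 0.0,"x": 0.0,"y": 0.0,"z": 0.0,"jaw": 0.0},{"ax": 0.0,"ay": 0.0,"az": 0.0,"x": 0.0,"y": 0.0,"z": 0.0,"jaw": 0.0},{"ax": 0.0,"ay": 0.0,"az": 0.0,"x": 0.0,"y": 0.0,"z": 0.0,"jaw": 0.0},{"ax": 0.0,"ay": 0.0,"az": 0.0,"x": 0.0,"y": 0.0,"z": 0.0,"jaw": 0.0},{"ax": 0.0,"ay": 0.0,"az": 0.0,"x": 0.0,"y": 0.0,"z": 0.0,"jaw": 0.0}]'

```text
time_s: 2.92
ee_pos: [0.4424, -0.1369, 0.1455]
tool_rot: [0.0, 0.04, 0.999, 0.0]
wrist_force: [-0.7, 1.0, -2.5]
gripper_width: 0.185
grasp_force: 30.0
```

The jaw stopped at 16 mm, which is the tab's width. Lifting straight up 100 mm.

Request:
apply_moves --motion '[{"ax": 0.0,"ay": 0.0,"az": 0.0,"x": 0.0,"y": 0.0,"z": -0.01,"jaw": 0.0},{"ax": 0.0,"ay": 0.0,"az": 0.0,"x": 0.0,"y": 0.0,"z": -0.02,"jaw": 0.0},{"ax": 0.0,"ay": 0.0,"az": 0.0,"x": 0.0,"y": 0.0,"z": -0.035,"jaw": 0.0},{"ax": 0.0,"ay": 0.0,"az": 0.0,"x": 0.0,"y": 0.0,"z": -0.05,"jaw": 0.0},{"ax": 0.0,"ay": 0.0,"az": 0.0,"x": 0.0,"y": 0.0,"z": -0.065,"jaw": 0.0},{"ax": 0.0,"ay": 0.0,"az": 0.0,"x": 0.0,"y": 0.0,"z": -0.08,"jaw": 0.0},{"ax": 0.0,"ay": 0.0,"az": 0.0,"x": 0.0,"y": 0.0,"z": -0.095,"jaw": 0.0},{"ax": 0.0,"ay": 0.0,"az": 0.0,"x": 0.0,"y": 0.0,"z": -0.1,"jaw": 0.0},{"ax": 0.0,"ay": 0.0,"az": 0.0,"x": 0.0,"y": 0.0,"z": -0.1,"jaw": 0.0}]'

```text
time_s: 3.67
ee_pos: [0.4429, -0.1368, 0.2462]
tool_rot: [0.001, 0.04, 0.999, 0.0]
wrist_force: [0.6, 0.3, -1.8]
gripper_width: 0.184
grasp_force: 30.0
```

```bash
python3 - <<'E'
from bench import r
from h import *
s=r.read_state();print(s["ee_pos"],s["wrist_force"],s["gripper_width"],s["grasp_force"])
g=np.radians(5.15);n=np.array([np.cos(g),np.sin(g),0])
print(delta(s,np.array([.621,-.220,.2455])-.085*n,5.15))
print(delta(s,np.array([.621,-.220,.2455])-.0*n,5.15))
E
```

```text
[ 0.44286232 -0.13680437  0.24621002] [ 0.63130416  0.34732348 -1.84509817] 0.18427419295815933 29.96446641627699
(array([-0.1005, -0.083 ,  0.0009]), array([ 1.000e-04,  1.500e-03, -1.086e-01]))
(array([-0.1843, -0.0686,  0.0011]), array([ 1.000e-04,  1.500e-03, -1.086e-01]))
```

Request:
apply_moves --motion '[{"ax": 0.0,"ay": 0.0,"az": -0.03,"x": -0.02,"y": -0.016,"z": 0.0,"jaw": 0.0},{"ax": 0.0,"ay": 0.0,"az": -0.06,"x": -0.045,"y": -0.036,"z": 0.0,"jaw": 0.0},{"ax": 0.0,"ay": 0.0,"az": -0.09,"x": -0.07,"y": -0.056,"z": 0.0,"jaw": 0.0},{"ax": 0.0,"ay": 0.0,"az": -0.109,"x": -0.09,"y": -0.074,"z": 0.0,"jaw": 0.0},{"ax": 0.0,"ay": 0.0,"az": -0.109,"x": -0.1,"y": -0.083,"z": 0.001,"jaw": 0.0},{"ax": 0.0,"ay": 0.0,"az": -0.109,"x": -0.1,"y": -0.083,"z": 0.001,"jaw": 0.0},{"ax": 0.0,"ay": 0.0,"az": -0.109,"x": -0.1,"y": -0.083,"z": 0.001,"jaw": 0.0},{"ax": 0.0,"ay": 0.0,"az": -0.109,"x": -0.1,"y": -0.083,"z": 0.001,"jaw": 0.0}]'

```text
time_s: 4.33
ee_pos: [0.5343, -0.2272, 0.2431]
tool_rot: [-0.001, -0.045, 0.999, 0.001]
wrist_force: [-0.2, 0.4, -1.2]
gripper_width: 0.178
grasp_force: 30.0
```

```bash
python3 - <<'E'
from bench import r,camera
from h import *
s=r.read_state();print(s["ee_pos"])
A,B=camera("scene"),camera("side")
cv2.imwrite("pics/v2.png",np.hstack([cv2.resize(A["img"][150:350,110:310],(400,400)),cv2.resize(B["img"][240:440,320:520],(400,400))]))
g=np.radians(5.15);n=np.array([np.cos(g),np.sin(g),0])
print(delta(s,np.array([.621,-.220,.2455]),5.15))
E
```

```text
[ 0.5343399  -0.22719157  0.24307221]
(array([-0.0869, -0.0007, -0.0027]), array([ 0.0007, -0.0017,  0.0003]))
```

View pics/v2.png

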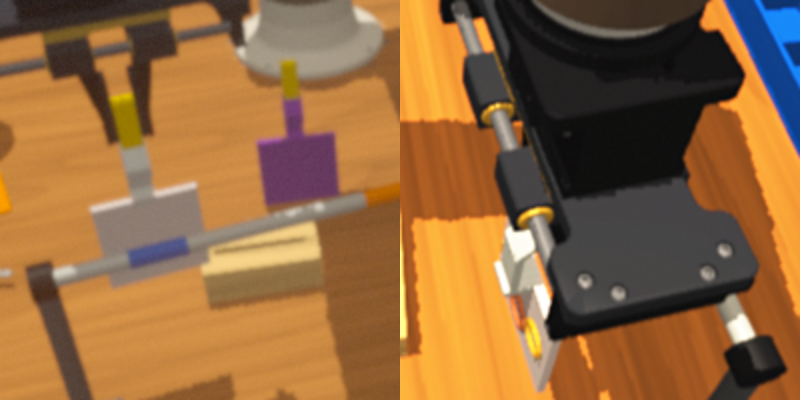

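The scene crop shows the carrier upright in the fingers just behind the blue band, with the board's top corners at about (155,253) and (207,242). I'll check those against the expected projection before hooking.

```bash
python3 - <<'E'
from bench import r
from h import *
import pickle
A=pickle.load(open("d0.pkl","rb"))["scene"];s=r.read_state()
y=rot(s).apply([0,1,0]);x=rot(s).apply([-1,0,0]);o=s["ee_pos"]-[0,0,.139]
for k,(a,h,m) in dict(TL=(-.04,.08,(155,253.5)),TR=(.04,.08,(207.5,242.5)),BL=(-.04,0,(166,292.5)),tabtop=(0,.168,(170,198.5))).items():
    print(k,proj(A,o+y*a+.003*x+[0,0,h]).round(1),m)
E
```

```text
TL [154.4 255.9] (155, 253.5)
TR [207.4 243.1] (207.5, 242.5)
BL [165.1 294.9] (166, 292.5)
tabtop [170.1 200.4] (170, 198.5)
```

The predictions agree to 1-2 px. I'll raise 2 mm and go in under the lip.

Request:
apply_moves --motion '[{"ax": 0.0,"ay": 0.0,"az": 0.0,"x": -0.01,"y": 0.0,"z": -0.002,"jaw": 0.0},{"ax": 0.0,"ay": 0.0,"az": 0.0,"x": -0.025,"y": 0.0,"z": -0.002,"jaw": 0.0},{"ax": 0.0,"ay": 0.0,"az": 0.0,"x": -0.04,"y": 0.0,"z": -0.002,"jaw": 0.0},{"ax": 0.0,"ay": 0.0,"az": 0.0,"x": -0.055,"y": 0.0,"z": -0.002,"jaw": 0.0},{"ax": 0.0,"ay": 0.0,"az": 0.0,"x": -0.067,"y": 0.0,"z": -0.002,"jaw": 0.0},{"ax": 0.0,"ay": 0.0,"az": 0.0,"x": -0.077,"y": 0.0,"z": -0.002,"jaw": 0.0},{"ax": 0.0,"ay": 0.0,"az": 0.0,"x": -0.085,"y": 0.0,"z": -0.002,"jaw": 0.0},{"ax": 0.0,"ay": 0.0,"az": 0.0,"x": -0.087,"y": 0.0,"z": -0.002,"jaw": 0.0},{"ax": 0.0,"ay": 0.0,"az": 0.0,"x": -0.087,"y": 0.0,"z": -0.002,"jaw": 0.0},{"ax": 0.0,"ay": 0.0,"az": 0.0,"x": -0.087,"y": 0.0,"z": -0.002,"jaw": 0.0}]'

```text
time_s: 5.27
ee_pos: [0.6215, -0.2197, 0.2464]
tool_rot: [-0.0, -0.045, 0.999, 0.0]
wrist_force: [-0.6, 0.4, -2.1]
gripper_width: 0.177
grasp_force: 30.0
```

```bash
python3 - <<'E'
from bench import r,camera
from h import *
s=r.read_state();print(s["ee_pos"],s["wrist_force"],delta(s,(.621,-.22,.2455),5.15))
A,B,W=camera("scene"),camera("side"),camera("wrist")
cv2.imwrite("pics/v3.png",np.hstack([cv2.resize(A["img"][180:320,110:250],(400,400)),cv2.resize(W["img"][160:360,220:420],(400,400))]))
E
```

```text
[ 0.62150846 -0.21970163  0.24642323] [-0.5594949   0.37397556 -2.11433452] (array([ 0.0005, -0.0003,  0.0009]), array([ 0.0001, -0.0003,  0.0004]))
```

View pics/v3.png

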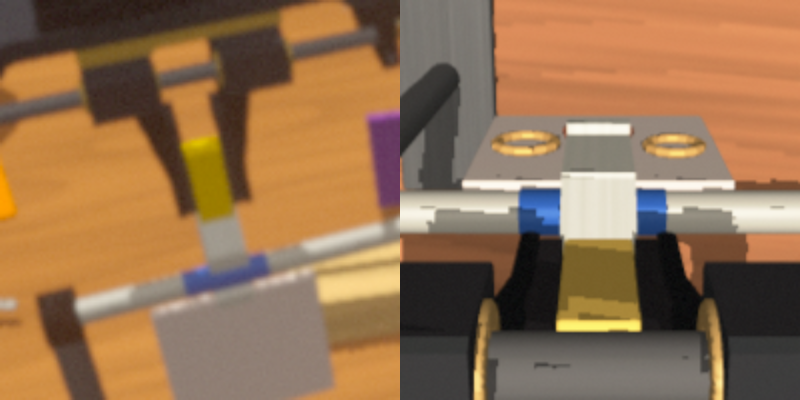

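The picture shows the rail passing through the mouth, under the roof and above the board, with the hook centred on the blue band. There is no contact force. I'll lower it onto the rail.

Request:
apply_moves --motion '[{"ax": 0.0,"ay": 0.0,"az": 0.0,"x": 0.0,"y": 0.0,"z": 0.006,"jaw": 0.0},{"ax": 0.0,"ay": 0.0,"az": 0.0,"x": 0.0,"y": 0.0,"z": 0.012,"jaw": 0.0},{"ax": 0.0,"ay": 0.0,"az": 0.0,"x": 0.0,"y": 0.0,"z": 0.017,"jaw": 0.0},{"ax": 0.0,"ay": 0.0,"az": 0.0,"x": 0.0,"y": 0.0,"z": 0.02,"jaw": 0.0},{"ax": 0.0,"ay": 0.0,"az": 0.0,"x": 0.0,"y": 0.0,"z": 0.022,"jaw": 0.0},{"ax": 0.0,"ay": 0.0,"az": 0.0,"x": 0.0,"y": 0.0,"z": 0.023,"jaw": 0.0},{"ax": 0.0,"ay": 0.0,"az": 0.0,"x": 0.0,"y": 0.0,"z": 0.023,"jaw": 0.0},{"ax": 0.0,"ay": 0.0,"az": 0.0,"x": 0.0,"y": 0.0,"z": 0.023,"jaw": 0.0}]'

```text
time_s: 6.08
ee_pos: [0.6221, -0.2198, 0.2235]
tool_rot: [0.0, -0.045, 0.999, -0.0]
wrist_force: [0.0, -0.7, -2.2]
gripper_width: 0.181
grasp_force: 30.0
```

Request:
apply_moves --motion '[{"ax": 0.0,"ay": 0.0,"az": 0.0,"x": 0.0,"y": 0.0,"z": 0.001,"jaw": 0.0},{"ax": 0.0,"ay": 0.0,"az": 0.0,"x": 0.0,"y": 0.0,"z": 0.002,"jaw": 0.0},{"ax": 0.0,"ay": 0.0,"az": 0.0,"x": 0.0,"y": 0.0,"z": 0.002,"jaw": 0.0},{"ax": 0.0,"ay": 0.0,"az": 0.0,"x": 0.0,"y": 0.0,"z": 0.002,"jaw": 0.0}]'

```text
time_s: 6.42
ee_pos: [0.6226, -0.2199, 0.2218]
tool_rot: [0.001, -0.045, 0.999, -0.0]
wrist_force: [1.8, -0.5, -0.8]
gripper_width: 0.176
grasp_force: 30.0
```

The hook has made light contact with the rail, so I'll release.

Request:
apply_moves --motion '[{"ax": 0.0,"ay": 0.0,"az": 0.0,"x": 0.0,"y": 0.0,"z": 0.0,"jaw": 0.22},{"ax": 0.0,"ay": 0.0,"az": 0.0,"x": 0.0,"y": 0.0,"z": 0.0,"jaw": 0.28},{"ax": 0.0,"ay": 0.0,"az": 0.0,"x": 0.0,"y": 0.0,"z": 0.0,"jaw": 0.35},{"ax": 0.0,"ay": 0.0,"az": 0.0,"x": 0.0,"y": 0.0,"z": 0.0,"jaw": 0.45},{"ax": 0.0,"ay": 0.0,"az": 0.0,"x": 0.0,"y": 0.0,"z": 0.0,"jaw": 0.45},{"ax": 0.0,"ay": 0.0,"az": 0.0,"x": 0.0,"y": 0.0,"z": 0.0,"jaw": 0.45},{"ax": 0.0,"ay": 0.0,"az": 0.0,"x": 0.0,"y": 0.0,"z": 0.0,"jaw": 0.45},{"ax": 0.0,"ay": 0.0,"az": 0.0,"x": 0.0,"y": 0.0,"z": 0.0,"jaw": 0.45},{"ax": 0.0,"ay": 0.0,"az": 0.0,"x": 0.0,"y": 0.0,"z": 0.0,"jaw": 0.45},{"ax": 0.0,"ay": 0.0,"az": 0.0,"x": 0.0,"y": 0.0,"z": 0.0,"jaw": 0.45}]'

```text
time_s: 7.25
ee_pos: [0.622, -0.2198, 0.2214]
tool_rot: [-0.0, -0.045, 0.999, 0.0]
wrist_force: [-0.5, -0.5, -1.2]
gripper_width: 0.444
grasp_force: 0.0
```

```bash
python3 - <<'E'
from bench import r,camera
from h import *
s=r.read_state();print(s["time_s"],s["ee_pos"],s["wrist_force"],s["gripper_width"])
A,W=camera("scene"),camera("wrist")
cv2.imwrite("pics/v4.png",np.hstack([cv2.resize(A["img"][180:320,110:250],(400,400)),cv2.resize(W["img"][160:360,220:420],(400,400))]))
g=np.radians(5.15);print(delta(s,np.array([.606,-.049,.222])+np.array([np.cos(g),np.sin(g),0])*0,5.15))
E
```

```text
7.25 [ 0.62198811 -0.21984192  0.22137038] [-0.46883915 -0.49344619 -1.22392956] 0.4443618706241474
(array([ 0.0005,  0.1716, -0.0006]), array([ 0.    , -0.    ,  0.0004]))
```

View pics/v4.png

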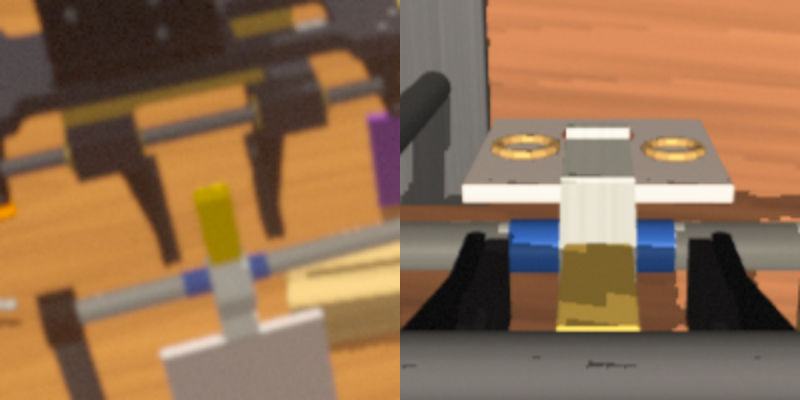

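The picture shows the hook seated over the rail at the blue band, with the fingers clear on both sides of the tab. Step 1 has held for more than 0.5 s. I'll narrow the jaws to a loose cage around the tab and push along the rail (tool +y) slowly.

Request:
apply_moves --motion '[{"ax": 0.0,"ay": 0.0,"az": 0.0,"x": 0.0,"y": 0.0,"z": 0.0,"jaw": 0.35},{"ax": 0.0,"ay": 0.0,"az": 0.0,"x": 0.0,"y": 0.0,"z": 0.0,"jaw": 0.27},{"ax": 0.0,"ay": 0.0,"az": 0.0,"x": 0.0,"y": 0.0,"z": 0.0,"jaw": 0.27},{"ax": 0.0,"ay": 0.0,"az": 0.0,"x": 0.0,"y": 0.001,"z": 0.0,"jaw": 0.27},{"ax": 0.0,"ay": 0.0,"az": 0.0,"x": 0.0,"y": 0.003,"z": 0.0,"jaw": 0.27},{"ax": 0.0,"ay": 0.0,"az": 0.0,"x": 0.0,"y": 0.005,"z": 0.0,"jaw": 0.27},{"ax": 0.0,"ay": 0.0,"az": 0.0,"x": 0.0,"y": 0.008,"z": 0.0,"jaw": 0.27},{"ax": 0.0,"ay": 0.0,"az": 0.0,"x": 0.0,"y": 0.012,"z": 0.0,"jaw": 0.27},{"ax": 0.0,"ay": 0.0,"az": 0.0,"x": 0.0,"y": 0.016,"z": 0.0,"jaw": 0.27},{"ax": 0.0,"ay": 0.0,"az": 0.0,"x": 0.0,"y": 0.02,"z": 0.0,"jaw": 0.27}]'

```text
time_s: 8.18
ee_pos: [0.6202, -0.1995, 0.2216]
tool_rot: [0.0, -0.045, 0.999, -0.0]
wrist_force: [-0.7, -0.7, 0.7]
gripper_width: 0.268
grasp_force: 0.6
```

Request:
apply_moves --motion '[{"ax": 0.0,"ay": 0.0,"az": 0.0,"x": 0.0,"y": 0.004,"z": 0.0,"jaw": 0.27},{"ax": 0.0,"ay": 0.0,"az": 0.0,"x": 0.0,"y": 0.008,"z": 0.0,"jaw": 0.27},{"ax": 0.0,"ay": 0.0,"az": 0.0,"x": 0.0,"y": 0.012,"z": 0.0,"jaw": 0.27},{"ax": 0.0,"ay": 0.0,"az": 0.0,"x": 0.0,"y": 0.016,"z": 0.0,"jaw": 0.27},{"ax": 0.0,"ay": 0.0,"az": 0.0,"x": 0.0,"y": 0.02,"z": 0.0,"jaw": 0.27},{"ax": 0.0,"ay": 0.0,"az": 0.0,"x": 0.0,"y": 0.024,"z": 0.0,"jaw": 0.27},{"ax": 0.0,"ay": 0.0,"az": 0.0,"x": 0.0,"y": 0.028,"z": 0.0,"jaw": 0.27},{"ax": 0.0,"ay": 0.0,"az": 0.0,"x": 0.0,"y": 0.032,"z": 0.0,"jaw": 0.27},{"ax": 0.0,"ay": 0.0,"az": 0.0,"x": 0.0,"y": 0.036,"z": 0.0,"jaw": 0.27},{"ax": 0.0,"ay": 0.0,"az": 0.0,"x": 0.0,"y": 0.04,"z": 0.0,"jaw": 0.27}]'

```text
time_s: 9.02
ee_pos: [0.6166, -0.1597, 0.2215]
tool_rot: [0.0, -0.045, 0.999, -0.0]
wrist_force: [-0.3, -1.2, 1.6]
gripper_width: 0.271
grasp_force: 1.0
```

```bash
python3 - <<'E'
from bench import r,camera
from h import *
s=r.read_state();print(s["time_s"],s["ee_pos"],s["wrist_force"],s["gripper_width"])
A,W=camera("scene"),camera("wrist")
cv2.imwrite("pics/v5.png",np.hstack([cv2.resize(A["img"][170:330,140:300],(400,400)),cv2.resize(W["img"][160:360,220:420],(400,400))]))
print(delta(s,(.606,-.049,.2215),5.15))
E
```

```text
9.0167 [ 0.61659132 -0.15973481  0.22145001] [-0.26182536 -1.24457457  1.62931336] 0.2707561071426575
(array([ 5.000e-04,  1.112e-01, -1.000e-04]), array([-0.0001,  0.0001,  0.0004]))
```

View pics/v5.png

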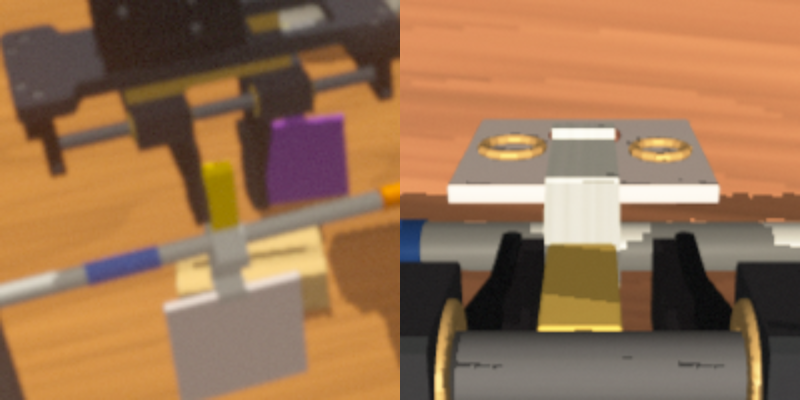

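The carrier is upright and seated, and follows the -y finger. The TCP leads the tab by about 4 mm, so about 115 mm are left.

Request:
apply_moves --motion '[{"ax": 0.0,"ay": 0.0,"az": 0.0,"x": 0.0,"y": 0.004,"z": 0.0,"jaw": 0.27},{"ax": 0.0,"ay": 0.0,"az": 0.0,"x": 0.0,"y": 0.008,"z": 0.0,"jaw": 0.27},{"ax": 0.0,"ay": 0.0,"az": 0.0,"x": 0.0,"y": 0.012,"z": 0.0,"jaw": 0.27},{"ax": 0.0,"ay": 0.0,"az": 0.0,"x": 0.0,"y": 0.016,"z": 0.0,"jaw": 0.27},{"ax": 0.0,"ay": 0.0,"az": 0.0,"x": 0.0,"y": 0.02,"z": 0.0,"jaw": 0.27},{"ax": 0.0,"ay": 0.0,"az": 0.0,"x": 0.0,"y": 0.024,"z": 0.0,"jaw": 0.27},{"ax": 0.0,"ay": 0.0,"az": 0.0,"x": 0.0,"y": 0.028,"z": 0.0,"jaw": 0.27},{"ax": 0.0,"ay": 0.0,"az": 0.0,"x": 0.0,"y": 0.032,"z": 0.0,"jaw": 0.27},{"ax": 0.0,"ay": 0.0,"az": 0.0,"x": 0.0,"y": 0.036,"z": 0.0,"jaw": 0.27},{"ax": 0.0,"ay": 0.0,"az": 0.0,"x": 0.0,"y": 0.04,"z": 0.0,"jaw": 0.27}]'

```text
time_s: 9.95
ee_pos: [0.6129, -0.1198, 0.2214]
tool_rot: [-0.0, -0.045, 0.999, 0.0]
wrist_force: [0.2, -1.1, -1.0]
gripper_width: 0.269
grasp_force: 0.4
```

Request:
apply_moves --motion '[{"ax": 0.0,"ay": 0.0,"az": 0.0,"x": 0.0,"y": 0.004,"z": 0.0,"jaw": 0.27},{"ax": 0.0,"ay": 0.0,"az": 0.0,"x": 0.0,"y": 0.008,"z": 0.0,"jaw": 0.27},{"ax": 0.0,"ay": 0.0,"az": 0.0,"x": 0.0,"y": 0.012,"z": 0.0,"jaw": 0.27},{"ax": 0.0,"ay": 0.0,"az": 0.0,"x": 0.0,"y": 0.016,"z": 0.0,"jaw": 0.27},{"ax": 0.0,"ay": 0.0,"az": 0.0,"x": 0.0,"y": 0.02,"z": 0.0,"jaw": 0.27},{"ax": 0.0,"ay": 0.0,"az": 0.0,"x": 0.0,"y": 0.024,"z": 0.0,"jaw": 0.27},{"ax": 0.0,"ay": 0.0,"az": 0.0,"x": 0.0,"y": 0.028,"z": 0.0,"jaw": 0.27},{"ax": 0.0,"ay": 0.0,"az": 0.0,"x": 0.0,"y": 0.032,"z": 0.0,"jaw": 0.27},{"ax": 0.0,"ay": 0.0,"az": 0.0,"x": 0.0,"y": 0.036,"z": 0.0,"jaw": 0.27},{"ax": 0.0,"ay": 0.0,"az": 0.0,"x": 0.0,"y": 0.04,"z": 0.0,"jaw": 0.27}]'

```text
time_s: 10.78
ee_pos: [0.6093, -0.08, 0.2214]
tool_rot: [-0.0, -0.045, 0.999, 0.0]
wrist_force: [0.2, -0.2, -0.3]
gripper_width: 0.273
grasp_force: 0.4
```

Request:
apply_moves --motion '[{"ax": 0.0,"ay": 0.0,"az": 0.0,"x": 0.0,"y": 0.004,"z": 0.0,"jaw": 0.27},{"ax": 0.0,"ay": 0.0,"az": 0.0,"x": 0.0,"y": 0.008,"z": 0.0,"jaw": 0.27},{"ax": 0.0,"ay": 0.0,"az": 0.0,"x": 0.0,"y": 0.012,"z": 0.0,"jaw": 0.27},{"ax": 0.0,"ay": 0.0,"az": 0.0,"x": 0.0,"y": 0.016,"z": 0.0,"jaw": 0.27},{"ax": 0.0,"ay": 0.0,"az": 0.0,"x": 0.0,"y": 0.02,"z": 0.0,"jaw": 0.27},{"ax": 0.0,"ay": 0.0,"az": 0.0,"x": 0.0,"y": 0.024,"z": 0.0,"jaw": 0.27},{"ax": 0.0,"ay": 0.0,"az": 0.0,"x": 0.0,"y": 0.027,"z": 0.0,"jaw": 0.27},{"ax": 0.0,"ay": 0.0,"az": 0.0,"x": 0.0,"y": 0.029,"z": 0.0,"jaw": 0.27},{"ax": 0.0,"ay": 0.0,"az": 0.0,"x": 0.0,"y": 0.03,"z": 0.0,"jaw": 0.27},{"ax": 0.0,"ay": 0.0,"az": 0.0,"x": 0.0,"y": 0.03,"z": 0.0,"jaw": 0.27}]'

```text
time_s: 11.62
ee_pos: [0.6067, -0.0503, 0.2214]
tool_rot: [0.0, -0.045, 0.999, 0.0]
wrist_force: [0.5, -1.4, -0.3]
gripper_width: 0.273
grasp_force: 0.2
```

```bash
python3 - <<'E'
from bench import r,camera
from h import *
s=r.read_state();print(s["time_s"],s["ee_pos"],s["wrist_force"],s["gripper_width"])
A,W=camera("scene"),camera("wrist")
cv2.imwrite("pics/v6.png",np.hstack([cv2.resize(A["img"][150:310,250:410],(400,400)),cv2.resize(W["img"][160:360,220:420],(400,400))]))
print(delta(s,(.606,-.049,.2215),5.15))
E
```

```text
11.6167 [ 0.60665795 -0.05027159  0.22142595] [ 0.52425856 -1.35545325 -0.31637125] 0.2730044095378571
(array([ 0.0005,  0.0013, -0.0001]), array([0.0001, 0.0001, 0.0006]))
```

View pics/v6.png

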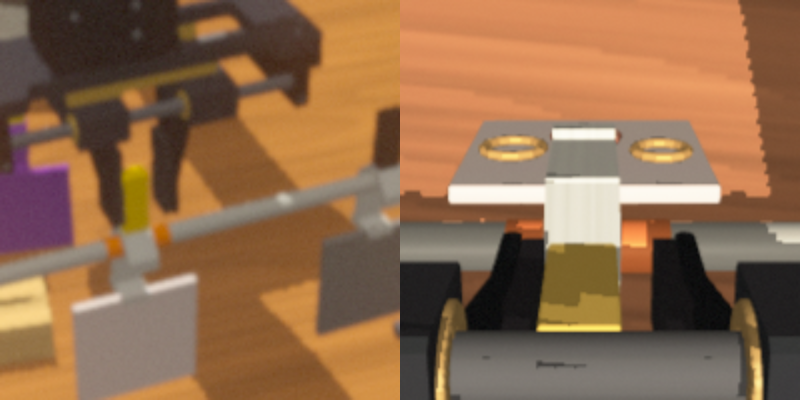

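The hook covers the orange band, with 582 against 589 px centres in the wrist crop, so it is about 2 mm short. I'll nudge 2 mm, open the jaws and rise straight up.

Request:
apply_moves --motion '[{"ax": 0.0,"ay": 0.0,"az": 0.0,"x": 0.0,"y": 0.001,"z": 0.0,"jaw": 0.27},{"ax": 0.0,"ay": 0.0,"az": 0.0,"x": 0.0,"y": 0.002,"z": 0.0,"jaw": 0.27},{"ax": 0.0,"ay": 0.0,"az": 0.0,"x": 0.0,"y": 0.002,"z": 0.0,"jaw": 0.27},{"ax": 0.0,"ay": 0.0,"az": 0.0,"x": 0.0,"y": 0.002,"z": 0.0,"jaw": 0.32},{"ax": 0.0,"ay": 0.0,"az": 0.0,"x": 0.0,"y": -0.002,"z": 0.0,"jaw": 0.4},{"ax": 0.0,"ay": 0.0,"az": 0.0,"x": 0.0,"y": -0.002,"z": 0.0,"jaw": 0.5},{"ax": 0.0,"ay": 0.0,"az": 0.0,"x": 0.0,"y": -0.002,"z": 0.0,"jaw": 0.6},{"ax": 0.0,"ay": 0.0,"az": 0.0,"x": 0.0,"y": -0.002,"z": 0.0,"jaw": 0.6},{"ax": 0.0,"ay": 0.0,"az": 0.0,"x": 0.0,"y": -0.002,"z": 0.0,"jaw": 0.6},{"ax": 0.0,"ay": 0.0,"az": 0.0,"x": 0.0,"y": -0.002,"z": 0.0,"jaw": 0.6}]'

```text
time_s: 12.55
ee_pos: [0.6068, -0.0525, 0.2214]
tool_rot: [-0.0, -0.045, 0.999, 0.0]
wrist_force: [0.5, -0.0, 0.1]
gripper_width: 0.588
grasp_force: 0.0
```

Request:
apply_moves --motion '[{"ax": 0.0,"ay": 0.0,"az": 0.0,"x": 0.0,"y": 0.0,"z": -0.01,"jaw": 0.6},{"ax": 0.0,"ay": 0.0,"az": 0.0,"x": 0.0,"y": 0.0,"z": -0.025,"jaw": 0.6},{"ax": 0.0,"ay": 0.0,"az": 0.0,"x": 0.0,"y": 0.0,"z": -0.04,"jaw": 0.6},{"ax": 0.0,"ay": 0.0,"az": 0.0,"x": 0.0,"y": 0.0,"z": -0.06,"jaw": 0.6},{"ax": 0.0,"ay": 0.0,"az": 0.0,"x": 0.0,"y": 0.0,"z": -0.08,"jaw": 0.6},{"ax": 0.0,"ay": 0.0,"az": 0.0,"x": 0.0,"y": 0.0,"z": -0.1,"jaw": 0.6},{"ax": 0.0,"ay": 0.0,"az": 0.0,"x": 0.0,"y": 0.0,"z": -0.1,"jaw": 0.6},{"ax": 0.0,"ay": 0.0,"az": 0.0,"x": 0.0,"y": 0.0,"z": -0.1,"jaw": 0.6},{"ax": 0.0,"ay": 0.0,"az": 0.0,"x": 0.0,"y": 0.0,"z": -0.1,"jaw": 0.6},{"ax": 0.0,"ay": 0.0,"az": 0.0,"x": 0.0,"y": 0.0,"z": -0.1,"jaw": 0.6}]'

```text
time_s: 13.38
ee_pos: [0.6063, -0.0525, 0.3203]
tool_rot: [-0.001, -0.045, 0.999, 0.0]
wrist_force: [0.1, -0.1, -1.2]
gripper_width: 0.6
grasp_force: 0.0
```

```bash
python3 - <<'E'
from bench import r,camera
from h import *
s=r.read_state();print(s["time_s"],s["ee_pos"],s["wrist_force"],s["gripper_width"])
A,W=camera("scene"),camera("wrist")
cv2.imwrite("pics/v7.png",np.hstack([cv2.resize(A["img"][150:310,250:450],(400,320)),cv2.resize(W["img"][100:320,200:475],(400,320))]))
E
```

```text
13.3833 [ 0.60627314 -0.0524548   0.32032366] [ 0.12510067 -0.1296371  -1.20804268] 0.5998615115083147
```

View pics/v7.png

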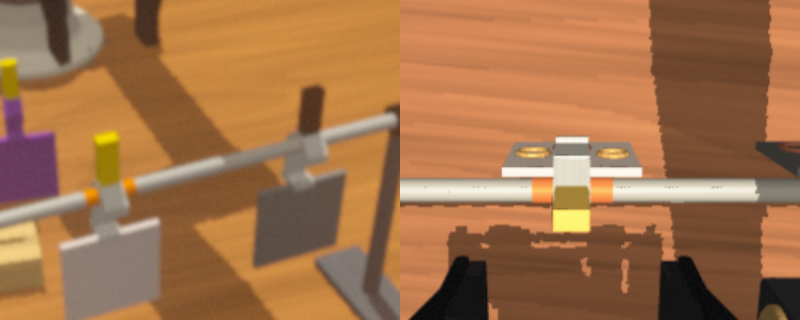

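The picture shows the hook (553-590, centre 572) centred on the orange band (533-612, centre 572). The carrier hangs upright, the gripper is clear, and the grey carrier is where it hung. Handing in.

```bash
python3 -c "
from bench import sign_off
print(sign_off())"
```

```text
the job is handed in; nothing more can be done
None
```

The white carrier was hooked on at the blue band, let go, slid along the rail and left hanging centred on the orange band. The grey carrier was not touched, and the job was handed in at about 13.5 s; `sign_off()` returned no verdict.

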